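# Open the battery cap of a field instrument

### The arm

A 6-joint arm with a two-finger parallel gripper is mounted at the origin on a cart in front of the work surface, level with it; the furniture and walls round the work are solid. World frame = base frame: x ahead of the robot, y to its left, z up, the work surface at z = 0. Lengths are in m, angles in rad, forces in N, time in s.
With the tool pointing down it reaches from about 0.275 to 0.875 m from the base axis. Payload 12.5 kg.
Tool frame: the origin (TCP) lies at the very end of the fingers, on their centre line; the grasp point (between the pads) lies 19 mm behind it; z points along the fingers, y is the line along which they close (so a half turn about z gives the same grasp; the last joint's range is limited). The gripper opens to 85 mm and grips with 20 to 120 N. Pads are 22 mm wide; open, the fingers measure 114 mm over their backs; the gripper's body (76 mm by 85 mm) begins 54 mm behind the grasp point. The pads swing forward as they close: fully open they stand 13 mm farther back than shut.
Start: joints at [1.051, 0.351, 1.652, -0, 1.139, -0.085], TCP at [0.232, 0.499, 0.231] pointing down, gripper open.
Joint ranges: [-2.75, 2.75], [-0.79, 2.1], [0.01, 2.65], [-1.57, 4.71], [0.07, 3.14], [-2.87, 2.87]. Speed limits (rad/s): [2.22, 2.22, 2.79, 3.14, 3.14, 3.14].

### API

Orientations are given as a 3x3 rotation matrix whose columns are the frame's x, y, z axes.
In Python, from bench import manip gives the robot as it stands. Calls block until the motion is done:
- manip.move_ptp(position, orientation): joint-space move of the TCP to a pose.
- manip.move_l(position, attitude=None, max_speed=0.15): straight line of the TCP; attitude=None keeps the orientation; max_speed is the mean speed in m/s.
- manip.move_j(angles): joint-space move.
- manip.set_gripper(opening, effort=None): opening from 0.0 (shut) to 1.0 (fully open); effort is the grip in N (None keeps the last); returns when the fingers have stopped.
- manip.dwell(seconds).
- manip.inverse_kinematics(position, orientation): joint angles nearest the present ones, or None.
- manip.grab_frame(name): name is "scene" or "top"; returns (picture, depth): 384x512x3 uint8, red, green, blue; 384x512 float32, m along the optical axis (not along the pixel's ray), 0 where there is no reading.
- manip.get_calibration(name): a dict with "camera_matrix" (3x3 intrinsics, pixels), "R" (3x3) and "t" (3): a world point X has camera coordinates R X + t. Camera axes: x right, y down, z forward; pixel columns grow to the right and rows downward; lengths in m; the calibration is good to about 2 mm. A picture is of the moment at which its call begins. get_calibration takes no time and is no camera call.
A pose or a line that the arm cannot do raises manip.Unreachable and nothing moves.
- manip.sign_off(): hands the job in; it is judged then, once.
Trained networks look in the newest picture that a camera, given by its name, has taken for a name from the list of things; names that differ only in an ending like _2 or _b are one class to them, and where a whole thing is asked for, a point or a joint stands for the part that bears it (a point fixed in the world has none). Each returns a list of dicts, best first, with "confidence" (0 to 1); they miss things now and then, are a little off and sometimes report something else, mostly with a low value. They report only what shows in the picture. A call takes as long as a camera call. They do not tell look-alikes from the thing itself.
- manip.look_for(camera, name): "at" ([x, y, z] in m, in world coordinates, good to about 4 mm: the middle of the surface that is visible of it).
Readings, each from a call of its own:
- manip.current_time(): time.
- manip.current_qpos(): joint angles.
- manip.current_joint_vel(): joint speeds.
- manip.current_joint_torque(): joint torques, N m.
- manip.current_ee_pos(): TCP position.
- manip.current_tcp_rot(): TCP orientation.
- manip.current_force(): force on the tool from outside, world axes, zero at the start.
- manip.current_ft_torque(): the same for the moment, N m.
- manip.current_grip_width(): opening from 0.0 (shut) to 1.0 (fully open).
- manip.current_grip_force(): force on a finger pad.
Only numpy, scipy, OpenCV 4.12 (cv2) and the standard library are available. Lean on these libraries where they do the work, as an engineer would, in place of code of your own. Each camera call takes 0.05 s, during which the arm holds its last target. There are 200 camera calls.

### The job

Take the battery cap off the instrument so that its cell can be changed: first swing the cap's folded locking tab fully upright out of its fork, then press the cap down against its spring, turn it anticlockwise to its stop and lift it out of the neck. Set the cap down in the black parts tray, upright on its plug with the tab side up (set it down, do not drop it), let go, and leave the spare cell, the solder reel and the screwdriver where they are.

Things in the scene. Friction and masses are not known exactly. Their poses are not given: they have to be found in the camera images.
- logger: the instrument, fixed: grey cast case 130 x 200 x 66 mm (x, y, z), blank window on its left half, on its right half a round neck 72 mm across rising to z 96 mm. Origin: centre of its underside; x away from the operator, y left, z up. Neck axis at x 0, y -35 mm. In front of the neck (x -37 to -47 mm) two posts 30 mm apart, up to z 122 mm, form the fork that the folded tab lies in
- cap: aluminium battery cap, loose, 0.15 kg: ribbed flange 66 mm across, 16 mm thick; below it a plug 40 mm across, 20 mm long; on it the hinged tab. Origin: centre of the flange's underside; z up, folded tab towards -x. Locked it is aligned with the logger, 4.5 mm above the rim, held up in a detent by a spring (8 N): push it down at least 2.5 mm (about 10 N; it bottoms at 4.5 mm) to turn it
- tab (a joint): angle of the steel tab (rad): 0 folded, when the fork keeps the cap from turning; 1.57 upright, its stop. Stiff hinge (0.06 N m), stays where left. A plate 24 mm wide, 8 mm thick, hinged about the cap's y axis at cap x 0, z +20 mm; upright it stands across the cap's middle, facing its x, up to cap z +76 mm; the hinge ears beside it are thinner than the plate
- tab_nose (a point): middle of the tab's rounded nose end, at half its thickness, 56 mm from the hinge; folded, the tab lies level and the nose sticks 9 mm out of the fork. Once raised, it can be pushed up and over
- tab_heel (a point): middle of the end of the tab's heel, at half its 7 mm thickness: a tail 22 mm long behind the hinge (cap +x), slanting up 32 degrees when the tab is folded. Pressing it down flat on the cap (3 to 4 N at its end) raises the nose by 30 degrees or more (over 0.5 rad)
- tray: the open black plastic parts tray, fixed: 120 x 150 mm (x, y), walls 18 mm high, floor 6 mm thick, empty. Origin: centre of its underside, z up.
- spare_cell: the spare cell, loose, standing upright to the right of the instrument: black and steel, 33 mm across, 61 mm high. Origin: centre of its underside. Leave alone.
- reel: a reel of solder on its sheet-metal stand, loose, standing behind the spare cell: 59 x 78 x 64 mm. Origin: centre of its underside. Leave alone.
- driver: a small black and yellow screwdriver, loose, lying behind the instrument: 154 mm long, 18 mm thick. Origin: its middle, on its underside. Leave alone.
- neck_rim (a point): centre of the neck's mouth, level with its rim (logger x 0, y -35, z 96 mm). Pressed down, the cap turns in it anticlockwise only (seen from above), to a hard stop about 82 degrees on; from 70 degrees its two lugs stand in the neck's gaps, and let go it is lifted about 8 mm by the spring. Pulled up 16 mm from its locked height it is clear of the neck
Things that resemble listed ones, but are neither listed nor needed, are in the scene too. Leave any pink look-alike of the cap alone.

How it is judged:
On the way, in this order (a step that is already met when the one before it is completed fails the run):
1. the tab stands upright while the cap is still locked in the neck (value of joint tab above 1.3 rad and distance between cap and neck_rim below 0.009 m and angle between the x axis of cap and the x axis of logger, either way round below 0.2 rad), for 0.2 s.
2. the cap has been turned free of its lugs' ledges, still in the neck (angle between the x axis of cap and the x axis of logger, either way round above 1.15 rad and horizontal distance between cap and neck_rim below 0.006 m and z of cap in the frame of logger below 0.112 m), for 0.05 s.
At the end, for the whole second after the job is handed in: the cap stands at rest on the tray's floor on its plug, tab side up (within 0.1 rad of upright, its axis within 40 mm in x and 55 mm in y of the tray's middle), let go (z of cap in the frame of tray between 0.024 and 0.0285 m and x of cap in the frame of tray between -0.04 and 0.04 m and y of cap in the frame of tray between -0.055 and 0.055 m and angle between cap's own z axis and vertical below 0.1 rad and linear speed of cap below 0.02 m/s); the robot touches nothing.
It fails at once if the cap was dropped or slammed down (faster than 0.45 m/s in its last 2 cm) (height (world z) of cap below 0.046 m and linear speed of cap above 0.45 m/s).
It fails at once if the spare cell was moved or knocked over (distance of spare_cell from where it was at the start of the episode above 0.02 m or angle between spare_cell's own z axis and vertical above 0.3 rad).
It fails at once if the solder reel was moved (distance of reel from where it was at the start of the episode above 0.03 m).
It fails at once if the screwdriver was moved (distance of driver from where it was at the start of the episode above 0.03 m).
It also fails if it takes over 67 s, if anything falls off the work surface, if the arm or the gripper's body presses on something with over 40 N, if the wrist force passes 120 N, or if a joint passes its speed limit or range.

## Working session

There is one attempt and no reset: what is moved stays moved. The work goes in short steps, each a Python script; the robot and the scene stay as the last script left them, time stands still between calls to the robot, and variables do not carry over. Pictures are saved under pics/ and viewed, at most 10 in all, crops included, and the job is handed in when it is done.

```bash
mkdir -p pics; ls; python3 - <<'E'
from bench import manip
import cv2,numpy as np
for c in("scene","top"):
    p,d=manip.grab_frame(c); cv2.imwrite(f"pics/{c}0.png",p[:,:,::-1]); np.savez(f"{c}0.npz",p=p,d=d)
    k=manip.get_calibration(c); print(c,k["camera_matrix"].tolist(),np.round(k["R"],4).tolist(),np.round(k["t"],4).tolist())
    for n in("logger","cap","tab","tab_nose","tab_heel","tray","spare_cell","reel","driver"):
        print(n,[(np.round(o["at"],3).tolist(),round(o["confidence"],2)) for o in manip.look_for(c,n)])
print(manip.current_time())
E
```

```text
pics
scene [[374.77788442411793, 0.0, 258.0908035625903], [0.0, 374.77788442411793, 192.6550110493768], [0.0, 0.0, 1.0]] [[0.8318, -0.555, 0.007], [-0.2214, -0.3434, -0.9127], [0.509, 0.7577, -0.4085]] [-0.478, 0.2055, 0.722]
logger [([0.472, 0.044, 0.066], 0.68)]
cap [([0.495, 0.069, 0.119], 0.98), ([0.448, 0.294, 0.033], 0.55)]
tab [([0.483, 0.081, 0.127], 0.47), ([0.466, 0.314, 0.043], 0.46)]
tab_nose [([0.484, 0.083, 0.122], 0.69), ([0.457, 0.309, 0.046], 0.57)]
tab_heel [([0.488, 0.084, 0.124], 0.57), ([0.462, 0.32, 0.047], 0.5)]
tray [([0.458, -0.292, 0.006], 0.68)]
spare_cell [([0.499, -0.033, 0.036], 0.6)]
reel [([0.691, -0.032, 0.032], 0.62)]
driver [([0.642, 0.069, 0.01], 0.56)]
top [[443.39193771121626, 0.0, 264.9851424559354], [0.0, 443.39193771121626, 203.85413894174687], [0.0, 0.0, 1.0]] [[0.0144, -0.9997, 0.0198], [-0.9974, -0.0157, -0.0701], [0.0704, -0.0187, -0.9973]] [-0.0067, 0.5659, 1.3818]
logger [([0.515, 0.135, 0.066], 0.69)]
cap [([0.507, 0.087, 0.114], 0.92), ([0.458, 0.312, 0.032], 0.66)]
tab [([0.489, 0.09, 0.122], 0.79), ([0.467, 0.314, 0.042], 0.54)]
tab_nose [([0.469, 0.322, 0.044], 0.67), ([0.491, 0.093, 0.122], 0.66)]
tab_heel [([0.491, 0.09, 0.127], 0.71), ([0.467, 0.318, 0.045], 0.7)]
tray [([0.458, -0.281, 0.009], 0.98)]
spare_cell [([0.508, -0.02, 0.057], 0.39), ([0.506, 0.087, 0.113], 0.21)]
reel []
driver []
1.0
```

View pics/scene0.png

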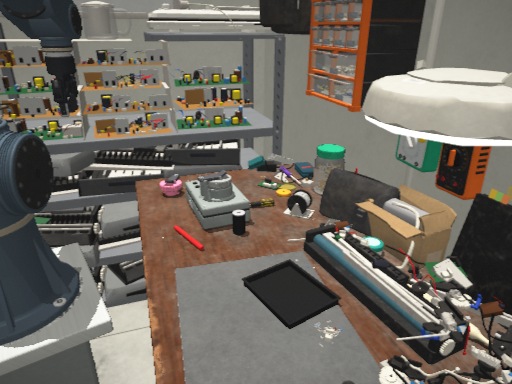

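View pics/top0.png

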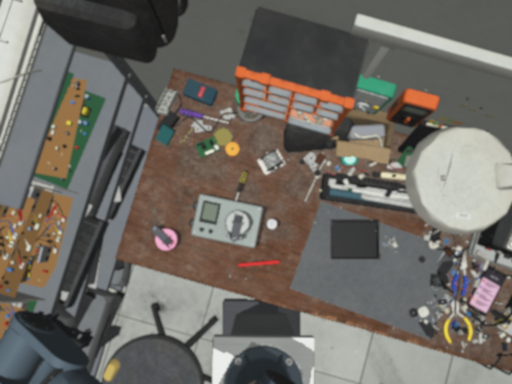

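The two candidates are the grey cap on the instrument (scene 215,187; top 237,222) and the pink look-alike (scene 171,186; top 165,239). I choose the grey one. Next I fit the logger and tray poses from depth and check a crop.

```bash
cat > h.py <<'E'
from bench import manip
import numpy as np, cv2
def cloud(c,d):
    k=manip.get_calibration(c);K=k["camera_matrix"];v,u=np.mgrid[:d.shape[0],:d.shape[1]]
    P=np.stack([(u-K[0,2])/K[0,0]*d,(v-K[1,2])/K[1,1]*d,d],-1)
    X=(P-k["t"])@k["R"]; X[d<=0]=np.nan; return X
def near(X,c,r,z0,z1):
    with np.errstate(invalid="ignore"):
        return X[(np.hypot(X[...,0]-c[0],X[...,1]-c[1])<r)&(X[...,2]>z0)&(X[...,2]<z1)]
def rect(Q): return cv2.minAreaRect((Q[:,:2]*1000).astype(np.float32))
E
python3 - <<'E'
from h import *
f=np.load("top0.npz");X=cloud("top",f["d"])
Q=near(X,(.515,.12),.16,.055,.075); print("logger",rect(Q),len(Q),np.median(Q[:,2]))
for z0,z1 in((.08,.1),(.105,.118),(.118,.16)):
    Q=near(X,(.507,.087),.06,z0,z1); print(z0,len(Q),Q.mean(0),cv2.minEnclosingCircle((Q[:,:2]*1000).astype(np.float32)),rect(Q))
Q=near(X,(.458,-.285),.12,.012,.03);print("tray walls",rect(Q),len(Q))
Q=near(X,(.458,-.285),.12,.003,.03);print("tray all",rect(Q),len(Q))
Q=near(X,(.508,-.02),.03,.05,.07);print("cell",Q.mean(0))
a=f["p"][185:255,180:290]; b=np.load("scene0.npz")["p"][160:245,155:265]
cv2.imwrite("pics/crop.png",np.hstack([cv2.resize(i,(400,300),interpolation=cv2.INTER_CUBIC)for i in(a,b)])[:,:,::-1])
Q=near(X,(.507,.087),.05,.105,.2)
k=manip.get_calibration("top")
print(np.round(X[210:235:2,228:250:2,2]*1000))
E
```

```text
logger ((506.5115661621094, 96.04493713378906), (250.05307006835938, 129.85848999023438), 78.947021484375) 2279 0.06551672946385358
0.08 55 [0.49588746 0.07771494 0.09353428] ((499.7690124511719, 89.96863555908203), 41.457923889160156) ((502.10003662109375, 85.707763671875), (73.18719482421875, 70.97665405273438), 5.226120948791504)
0.105 188 [0.50594713 0.08532451 0.1149017 ] ((495.80780029296875, 87.67575073242188), 41.115318298339844) ((499.2431945800781, 89.53907775878906), (64.66084289550781, 76.6645278930664), 66.10895538330078)
0.118 272 [0.49015859 0.08891799 0.12429955] ((494.2967529296875, 90.17169952392578), 43.79043960571289) ((494.26708984375, 85.69189453125), (83.98696899414062, 60.343170166015625), 5.227639198303223)
tray walls ((488.0185241699219, -302.9890441894531), (176.95823669433594, 198.33517456054688), 0.7965834140777588) 397
tray all ((458.331787109375, -284.94873046875), (235.36354064941406, 236.33956909179688), 18.08751106262207) 2414
cell [ 0.50408576 -0.01622788  0.05677897]
[[ 65.  68.  67.  74.  70.  69.  68.  71.  65.  62.  66.]
 [ 65.  71. 115. 113. 113. 118. 112.  96.  74.  69.  65.]
 [ 67. 116. 115. 102. 102. 102. 103. 118. 112.  74.  70.]
 [114. 116. 114. 133. 130. 131. 132. 102. 111. 118.  70.]
 [116. 117. 111. 133. 133. 131. 131. 115. 113. 119.  98.]
 [119. 119. 125. 126. 130. 131. 129. 117. 121. 119.  92.]
 [118. 119. 115. 123. 123. 124. 120. 122. 117. 114. 110.]
 [117. 119. 122. 127. 130. 120. 122. 123. 117. 113.  96.]
 [116. 121. 121. 117. 123. 123. 119. 114. 119. 118. 101.]
 [123. 118. 123. 124. 125. 124. 116. 119. 117. 119.  69.]
 [ 91. 115. 124. 123. 124. 125. 119. 117. 116.  93.  72.]
 [ 97.  79. 123. 121. 125. 121. 115. 112.  81.  72.  66.]
 [120. 124. 123. 120. 126. 125.  94.  95.  70.  69.  66.]]
```

View pics/crop.png

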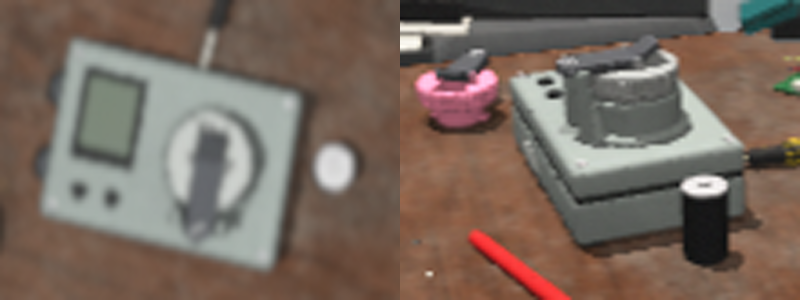

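The crop shows the grey cap with its dark tab folded towards the operator, nose at top px ~(235,239) and heel at ~(238,215). The logger is yawed about -11 to -14°. I'll fit it properly.

```bash
python3 - <<'E'
from h import *
f=np.load("top0.npz");X=cloud("top",f["d"]);Z=X[...,2]
with np.errstate(invalid="ignore"): m=((Z>.055)&(Z<.2)&(np.hypot(X[...,0]-.515,X[...,1]-.12)<.17)).astype(np.uint8)
m=cv2.morphologyEx(m,cv2.MORPH_OPEN,np.ones((3,3),np.uint8))
n,l,s,_=cv2.connectedComponentsWithStats(m,connectivity=4);i=l[222,210]
print(s[i]); Q=X[(l==i)&(Z<.076)]; r=rect(Q);print(r)
from scipy.optimize import least_squares
# tab direction from depth-independent dark pixels on neck
p=f["p"].astype(int); g=p.sum(2)/3; 
with np.errstate(invalid="ignore"): dm=(Z>.112)&(g<115)&(np.hypot(X[...,0]-.495,X[...,1]-.09)<.065)
# project pixels on plane z=.1245
D=X[dm]; c=D[:,:2].mean(0); w,v=np.linalg.eigh(np.cov((D[:,:2]-c).T)); print(len(D),c,"tab dir yaw deg",np.degrees(np.arctan2(v[1,1],v[0,1])),np.ptp((D[:,:2]-c)@v[:,1]))
# neck from scene+top flange circle: z .108-.119 top
from numpy import cos,sin,deg2rad
for yaw in(r[2]-90,):
    t=deg2rad(yaw);ctr=np.array(r[0]); print("neck pred",ctr+np.array([[cos(t),-sin(t)],[sin(t),cos(t)]])@[0,-35])
# tray by dark colour & z
with np.errstate(invalid="ignore"): tm=((g<45)&(np.hypot(X[...,0]-.458,X[...,1]+.285)<.14)).astype(np.uint8)
n,l,s,_=cv2.connectedComponentsWithStats(tm);i=1+np.argmax(s[1:,4]);print("tray",rect(X[l==i]),s[i])
E
```

```text
[ 191  194   71   54 2749]
((511.1970520019531, 120.65501403808594), (200.14305114746094, 129.81031799316406), 79.0696029663086)
155 [0.49014958 0.08691878] tab dir yaw deg 167.84049952213866 0.0656630900774911
neck pred [504.56047894  86.28997515]
tray ((431.7209777832031, -355.06707763671875), (4.069757461547852, 56.8537712097168), 87.24102020263672) [376 239   2  19  23]
```

```bash
cat >> h.py <<'E'
YAW=np.radians(-11.1); NECK=np.array([.5046,.0863,0]); B=np.array([[np.cos(YAW),-np.sin(YAW),0],[np.sin(YAW),np.cos(YAW),0],[0,0,1]])
def W(x,y,z): return NECK+B@np.array([x,y,z])     # cap-frame xy (m), world z
def T(a):  # tool down, closing axis y at world angle a
    y=np.array([np.cos(a),np.sin(a),0]);z=np.array([0,0,-1.]);return np.stack([np.cross(y,z),y,z],1)
def F(tag=""): print(tag,"F",np.round(manip.current_force(),1),"p",np.round((manip.current_ee_pos()-NECK)@B*1000,1),"t",round(manip.current_time(),1))
def shot(n):
    out=[]
    for c,(r,s) in {"top":((180,260),(175,285)),"scene":((140,240),(140,265))}.items():
        p,d=manip.grab_frame(c);np.savez(f"{c}_{n}.npz",p=p,d=d);out.append(cv2.resize(p[slice(*r),slice(*s)],(400,300),interpolation=cv2.INTER_CUBIC))
    cv2.imwrite(f"pics/{n}.png",np.hstack(out)[:,:,::-1])
E
python3 - <<'E'
from h import *
for b in(np.pi/2,-np.pi/2):
    print("press",b,manip.inverse_kinematics(W(.022,0,.16),T(YAW+b)))
for b in(0,np.pi):
  for g in (0,80): print("grip",b,g,manip.inverse_kinematics(W(0,0,.13),T(YAW+b+np.radians(g))))
manip.set_gripper(0.0)
R=T(YAW+np.pi/2) if manip.inverse_kinematics(W(.022,0,.16),T(YAW+np.pi/2)) is not None else T(YAW-np.pi/2)
manip.move_ptp(W(.022,0,.2),R); F()
manip.move_l(W(.022,0,.145),max_speed=.1); F()
for z in np.arange(.138,.1225,-.002):
    manip.move_l(W(.022,0,z),max_speed=.04); F(round(z,4))
    if abs(manip.current_force()[2])>12: break
shot("press")
E
```

```text
press 1.5707963267948966 [ 6.72867754e-02  4.06475381e-01  1.76610502e+00 -4.44089210e-16
  9.69012255e-01 -1.30977800e+00]
press -1.5707963267948966 [ 6.72867754e-02  4.06475381e-01  1.76610502e+00 -4.44089210e-16
  9.69012255e-01  1.83181465e+00]
grip 0 0 [ 7.84290035e-02  4.16972220e-01  1.84152400e+00 -4.44089210e-16
  8.83096437e-01  2.72160551e-01]
grip 0 80 [ 7.84290035e-02  4.16972220e-01  1.84152400e+00 -4.44089210e-16
  8.83096437e-01 -1.12410285e+00]
grip 3.141592653589793 0 None
grip 3.141592653589793 80 [ 7.84290035e-02  4.16972220e-01  1.84152400e+00 -4.44089210e-16
  8.83096437e-01  2.01748980e+00]
 F [ 0.5  0.3 -0.5] p [ 21.8   0.7 200.1] t 3.6
 F [-0.4  0.  -0.4] p [ 22.3   0.2 145.4] t 4.3
0.138 F [-0.4 -0.9  0. ] p [ 21.9  -0.  137.9] t 4.7
0.136 F [-0.2 -0.5 -0.1] p [ 22.  -0. 136.] t 4.9
0.134 F [ 1.2 -0.3  2.8] p [2.240e+01 1.000e-01 1.343e+02] t 5.2
0.132 F [2.5 0.4 4.7] p [2.240e+01 1.000e-01 1.323e+02] t 5.4
0.13 F [2.7 0.2 4.1] p [2.210e+01 1.000e-01 1.301e+02] t 5.7
0.128 F [1.9 0.1 3.3] p [ 21.9  -0.  128. ] t 5.9
0.126 F [ 1.9 -1.   2.8] p [ 21.9   0.  125.9] t 6.2
0.124 F [ 0.4 -0.3 -0.2] p [ 21.4  -0.2 123.5] t 6.4
```

View pics/press.png

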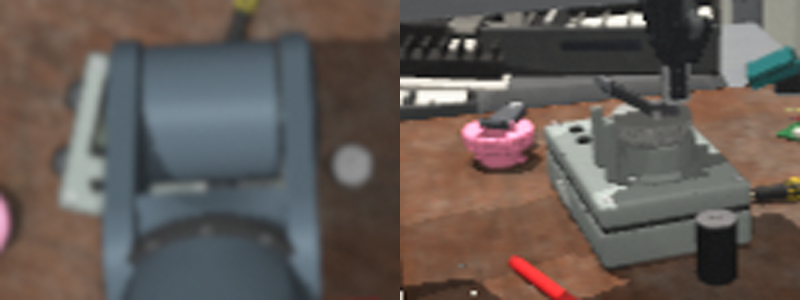

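The tab now sits about 30° up and the heel has flattened (scene crop ~ (620,90)). Next I push the nose up and over along its arc.

```bash
python3 - <<'E'
from h import *
manip.move_l(W(.022,0,.20)); manip.move_l(W(-.082,0,.20)); manip.move_l(W(-.082,0,.136)); F()
for a in np.r_[np.arange(.4,1.58,.15),1.571]:
    fx=-(.056*np.cos(a)+.004*np.sin(a)); 
    manip.move_l(W(fx-.011,0,.1205+.056*np.sin(a)-.012),max_speed=.05); F(round(a,2))
for dx in(.001,.002):
    manip.move_l(W(-.015+dx,0,.1645),max_speed=.03); F(dx)
    if np.hypot(*manip.current_force()[:2])>10: break
manip.move_l(W(-.04,0,.1645)); manip.move_l(W(-.06,0,.23)); manip.move_l(W(-.17,.1,.23),max_speed=.3)
shot("up")
X=cloud("top",np.load("top_up.npz")["d"]);Q=near(X,NECK,.07,.14,.2);print(len(Q),np.round((Q-NECK)@B*1000)[::6].tolist())
X=cloud("scene",np.load("scene_up.npz")["d"]);Q=near(X,NECK,.07,.135,.2);print(len(Q),np.round((Q-NECK)@B*1000)[::4].tolist()); F()
E
```

```text
F [0.5 0.3 0.9] p [-8.140e+01  1.000e-01  1.363e+02] t 8.6
0.4 F [ 0.1 -0.6 -0.4] p [-6.410e+01 -1.000e-01  1.302e+02] t 9.1
0.55 F [-0.3  0.8 -1.3] p [-6.060e+01  1.000e-01  1.382e+02] t 9.4
0.7 F [-1.2 -0.1 -0.5] p [-56.2   0.  144.8] t 9.7
0.85 F [-0.4 -0.7  0.5] p [-50.7   0.  150.8] t 10.0
1.0 F [-1.4 -0.   1.1] p [-44.4   0.  155.8] t 10.3
1.15 F [-1.8  0.3  0.7] p [-37.3   0.  159.7] t 10.7
1.3 F [-0.  -0.5  0.5] p [-29.4   0.  162.5] t 11.0
1.45 F [-0.8  0.2  0.7] p [-21.3   0.  164.1] t 11.3
1.57 F [-1.1 -0.7 -0.1] p [-14.7  -0.  164.4] t 11.6
0.001 F [-1.1 -0.6  0.3] p [-14.1   0.  164.4] t 11.8
0.002 F [-2.   0.5  0.7] p [-13.    0.  164.5] t 12.1
42 [[-1.0, 11.0, 154.0], [-3.0, 4.0, 167.0], [-7.0, 9.0, 171.0], [-3.0, -7.0, 166.0], [-8.0, 0.0, 171.0], [-12.0, 8.0, 170.0], [-9.0, -9.0, 171.0]]
77 [[-7.0, 0.0, 175.0], [-8.0, -2.0, 174.0], [-9.0, -7.0, 172.0], [-12.0, -6.0, 170.0], [-11.0, 8.0, 162.0], [-5.0, -11.0, 168.0], [-9.0, -14.0, 166.0], [-10.0, -7.0, 162.0], [-10.0, 1.0, 156.0], [-4.0, -13.0, 160.0], [-6.0, -12.0, 157.0], [-9.0, -12.0, 155.0], [-9.0, -1.0, 148.0], [-1.0, -13.0, 152.0], [-4.0, -13.0, 149.0], [-7.0, -15.0, 148.0], [-8.0, -6.0, 142.0], [-7.0, -2.0, 137.0], [1.0, -12.0, 140.0], [1.0, -11.0, 137.0]]
 F [-0.1  0.1 -0.1] p [-169.4   99.5  229.6] t 13.8
```

View pics/up.png

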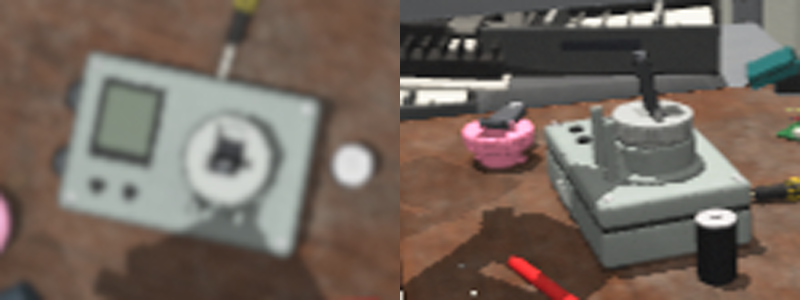

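The tab is nearly upright with a small lean. I'll push it to the stop until force shows, then grip it closing along cap x.

```bash
python3 - <<'E'
from h import *
manip.move_l(W(-.06,0,.23),max_speed=.3); manip.move_l(W(-.03,0,.16))
for x in np.arange(-.015,-.003,.001):
    manip.move_l(W(x,0,.160),max_speed=.03); f=manip.current_force()
    if np.hypot(*f[:2])>6: break
F("stop")
manip.move_l(W(-.04,0,.16)); manip.move_l(W(-.04,0,.24),max_speed=.25)
manip.set_gripper(.5)
manip.move_ptp(W(0,0,.24),T(YAW)); manip.move_l(W(0,0,.185)); F()
manip.move_l(W(0,0,.131),max_speed=.1); F("down")
manip.set_gripper(0,25); F("grip25"); print(manip.current_grip_width(),manip.current_grip_force())
shot("grip")
E
```

```text
stop F [-0.9  1.   0.9] p [ -4.1   0.  160. ] t 18.5
 F [ 0.6 -0.1  0.2] p [2.000e-01 1.000e-01 1.855e+02] t 21.7
down F [ 0.4  0.3 -0.3] p [4.000e-01 1.000e-01 1.316e+02] t 22.4
grip25 F [-1.2  0.6  5.9] p [3.000e-01 1.000e-01 1.315e+02] t 22.8
0.08924856649217178 31.617854833602905
```

View pics/grip.png

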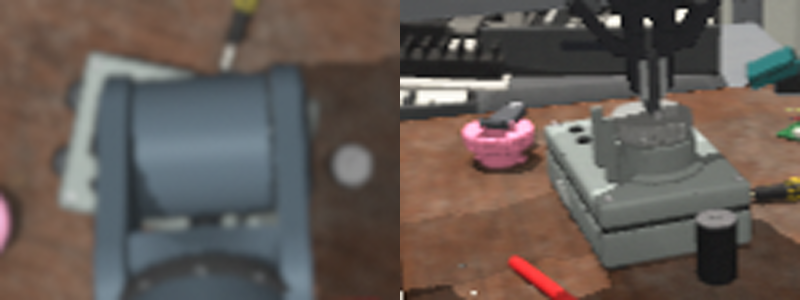

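The grip width is about 7.6 mm, so the plate is held squarely. Next I press and turn.

```bash
python3 - <<'E'
from h import *
manip.set_gripper(0,90); F("grip90"); z=manip.current_ee_pos()[2]; p=W(0,0,0)
for i in range(1,7):
    z-=.001; manip.move_l(W(0,0,z),max_speed=.03); F(i)
    if manip.current_force()[2]>18: break
for g in (8,16):
    manip.move_l(W(0,0,z),T(YAW+np.radians(g)),max_speed=.03); F(g); print(np.round(manip.current_ft_torque(),2))
E
```

```text
grip90 F [-0.6  1.3  6.7] p [3.000e-01 1.000e-01 1.315e+02] t 23.1
1 F [-1.   0.7  7.7] p [3.000e-01 1.000e-01 1.311e+02] t 23.4
2 F [-1.1 -0.1  8.6] p [4.000e-01 1.000e-01 1.302e+02] t 23.6
3 F [-1.5  0.3  8.8] p [5.000e-01 1.000e-01 1.293e+02] t 23.9
4 F [-0.8 -0.5 10.1] p [6.000e-01 1.000e-01 1.284e+02] t 24.1
5 F [-1.3 -0.9 10.1] p [6.000e-01 1.000e-01 1.275e+02] t 24.4
6 F [-5.2  0.1 18.8] p [  0.5   0.2 127. ] t 24.6
8 F [-1.9 -0.3 16.2] p [  0.9   0.2 127. ] t 24.9
[-0.05  0.59  0.08]
16 F [-2.6  0.7 15.1] p [  0.9   0.3 127. ] t 25.2
[-0.05  0.46  0.03]
```

```bash
python3 - <<'E'
from h import *
z=.1267
for g in (35,55,70,76,80):
    manip.move_l(W(0,0,z),T(YAW+np.radians(g)),max_speed=.03); F(g); t=manip.current_ft_torque(); print(np.round(t,2))
    if abs(t[2])>1.2: break
manip.dwell(.15)
manip.move_l(W(0,0,.133),max_speed=.04); F("up"); print(np.round(manip.current_ft_torque(),2),manip.current_grip_width())
manip.move_l(W(0,0,.150),max_speed=.05); F("up2")
shot("lift")
E
```

```text
35 F [-1.5 -0.8 10.3] p [  0.6   0.2 127.7] t 25.7
[-0.07  0.39 -0.03]
55 F [-4.6 -0.9 12.1] p [  0.3  -0.  127.6] t 26.2
[-0.28  0.61  0.02]
70 F [-5.9 -4.2 15.5] p [  0.2  -0.5 127.7] t 26.6
[-0.84  0.97  0.05]
76 F [-6.3 -6.  16. ] p [ 1.000e-01 -6.000e-01  1.277e+02] t 26.8
[-1.04  1.1  -0.01]
80 F [-6.  -5.9 16.7] p [ 1.000e-01 -7.000e-01  1.278e+02] t 27.1
[-1.18  1.14 -0.1 ]
up F [-3.6 -0.2  7.5] p [ 1.000e-01 -1.000e-01  1.335e+02] t 27.6
[-0.39  0.54 -0.03] 0.0835752660676615
up2 F [ 0.5  0.1 -0.9] p [-1.0e-01  0.0e+00  1.5e+02] t 28.0
```

View pics/lift.png

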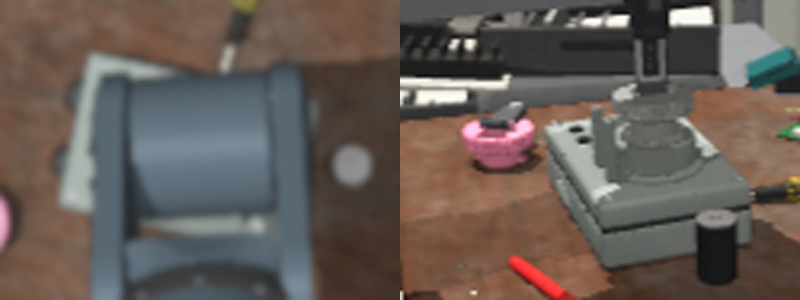

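The cap is out of the neck and held. I'll carry it to the tray.

```bash
python3 - <<'E'
from h import *
X=cloud("top",np.load("top0.npz")["d"]); s=cloud("scene",np.load("scene0.npz")["d"])
print([np.round(X[v,u],3).tolist() for u,v in((333,221),(377,221),(333,257),(377,257),(355,239))], np.round(s[291,291],3))
c=X[239,355,:2]
manip.move_l(W(0,0,.235),max_speed=.15)
manip.move_l([*c,.235],max_speed=.25); print(manip.current_force())
manip.move_l([*c,.085],max_speed=.15)
z=.085;f0=manip.current_force()[2]
while z>.048:
    z-=.002; manip.move_l([*c,z],max_speed=.03)
    if manip.current_force()[2]-f0>3: break
print(z,manip.current_ee_pos(),manip.current_force(),manip.current_ft_torque(),manip.current_time())
p,d=manip.grab_frame("scene");np.savez("s.npz",p=p,d=d);cv2.imwrite("pics/tray.png",cv2.resize(p[200:340,210:370],(640,560),interpolation=cv2.INTER_CUBIC)[:,:,::-1])
E
```

```text
[[0.516, -0.217, 0.005], [0.517, -0.355, 0.015], [0.402, -0.214, 0.02], [0.403, -0.355, 0.014], [0.459, -0.287, 0.007]] [ 0.464 -0.283  0.006]
[ 0.88160514 -0.09027535 -1.28777223]
0.05699999999999998 [ 0.45935173 -0.28746302  0.05754297] [-1.19690976 -3.56198043  4.21519302] [-0.36352123  0.55543913 -0.00358389] 35.1583
```

View pics/tray.png

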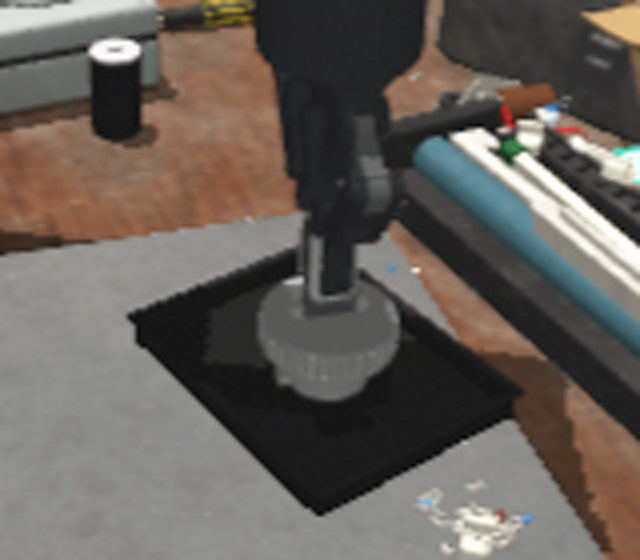

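The cap stands upright in the middle of the tray (crop ~ (328,340)), and contact came at the expected height. I'll release it, retreat and check.

```bash
python3 - <<'E'
from h import *
e=manip.current_ee_pos()
manip.move_l([e[0],e[1],.0565],max_speed=.03)
manip.set_gripper(.15,20);manip.set_gripper(.4); manip.move_l([e[0],e[1],.20],max_speed=.15); manip.move_l([e[0]-.05,e[1]+.15,.25],max_speed=.25)
print(manip.current_force(),manip.current_time())
p,d=manip.grab_frame("scene");X=cloud("scene",d);Q=near(X,e,.05,.035,.05);print(len(Q),Q.mean(0),np.linalg.lstsq(np.c_[Q[:,:2]-e[:2],np.ones(len(Q))],Q[:,2],rcond=None)[0])
cv2.imwrite("pics/end.png",cv2.resize(p[160:340,160:370],(735,600),interpolation=cv2.INTER_CUBIC)[:,:,::-1])
E
```

```text
[0.07537083 0.28633963 0.02335705] 37.9583
565 [ 0.45454067 -0.29621584  0.04162364] [0.03116654 0.03399094 0.04207056]
```

View pics/end.png

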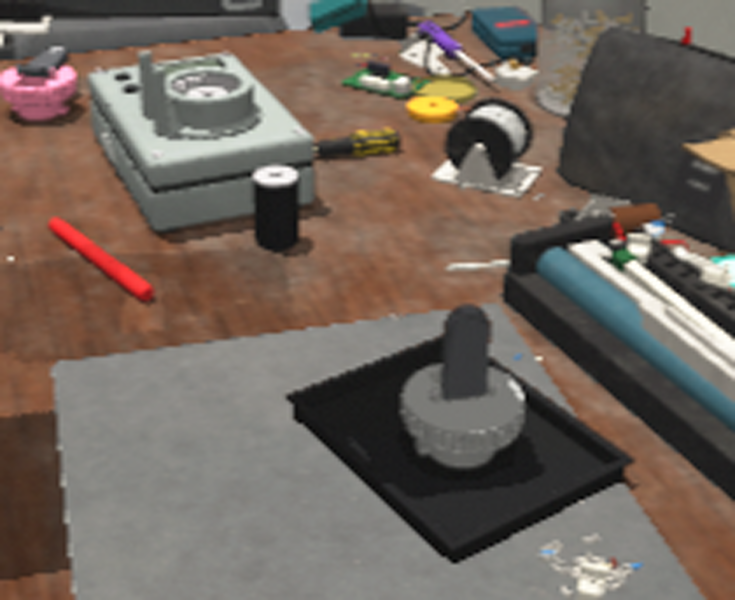

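The cap stands upright in the tray (crop ~ (462,410)), the neck is empty, and the cell, reel and screwdriver are in place.

```bash
python3 -c "
from bench import manip
print(manip.sign_off())"
```

```text
the job is handed in; nothing more can be done
None
```

I raised the tab, took the cap out of the neck, set it upright and let go in the parts tray, and handed the job in at about 38 s; the last picture showed the spare cell, reel and screwdriver in place, and no verdict came back.

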